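# Hang a slotted bracket on the headed pin of a drying stand

## Robot

A 6-joint arm with a two-finger parallel gripper is mounted at the origin on a cart in front of the work surface, level with it; the furniture and walls round the work are solid. World frame = base frame: x ahead of the robot, y to its left, z up, the work surface at z = 0. Lengths are in mm, angles in degrees, forces in N, time in s.
With the tool pointing down it reaches from about 250 to 800 mm from the base axis. Payload 3.9 kg.
Tool frame: the origin (TCP) lies between the finger pads; the fingertips stand 11 mm ahead of it and the grasp point (between the pads) lies 8 mm behind it; z points along the fingers, y is the line along which they close (so a half turn about z gives the same grasp; the last joint's range is limited). The gripper opens to 85 mm and grips with 20 to 120 N. Pads are 22 mm wide; open, the fingers measure 114 mm over their backs; the gripper's body (76 mm by 85 mm) begins 54 mm behind the grasp point. The pads swing forward as they close: fully open they stand 13 mm farther back than shut.
Start: joints at [-69.786, 14.897, -7.913, 67.191, 0, 90], TCP at [181.396, -492.657, 214.904] pointing down, gripper open.
Joint ranges: [-159.42, 159.42], [-47.68, 98.78], [-73.54, 78.23], [-108.79, 121.32], [-90, 84.71], [-180, 180]. Speed limits (degrees/s): [147.25, 147.25, 180, 180, 180, 180].

## Interface

Orientations are given as a 3x3 rotation matrix whose columns are the frame's x, y, z axes.
In Python, from plant import bot, eyes gives the robot as it stands.
- The arm moves only by the tool apply_moves, never from a script. Its argument "targets" is a list of rows, each a list of 5 numbers: the closure, from 0 (fully open) to 1 (shut), then the shift along the tool's x, y, z each as a share of 20 mm, from -1 to 1, then the turn about the tool's z as a share of 0.12 rad, from -1 to 1. A call has 1 to 20 rows; each row shifts and turns the commanded pose from where the row before left it, along the tool's axes as they then stand; what a row does not reach is not made up. A row lasts 1/10 s, in which the tool goes at most 50 mm and 8.59 degrees, less where a joint would pass 70% of its speed; a pose out of reach is approached as far as the arm can. A call with a number of a shift or a turn outside -1 to 1 is refused whole. A call with a gripper value outside its range is refused whole. The fingers move at their own pace and stop on an object; "force" is the grip in N (left out, the last holds). Time passes only in rows, so rows that do not move let the fingers close. It gives the time, the measured TCP pose, the force, the opening and the grip force at its end, in the units of the state.
- bot.get_state(): the state, without advancing time (a new reading comes with each control period).
- eyes.get_image(name): name is "scene" or "side" or "wrist"; returns the picture (384x512x3 uint8, red, green, blue); there is no depth.
- eyes.camera_info(name): a dict with "intrinsics" (3x3 intrinsics, pixels), "distortion" ([k1, k2, p1, p2, k3] as OpenCV has them; the pictures are not rectified), "R" (3x3) and "t" (3): a world point X has camera coordinates R X + t. Camera axes: x right, y down, z forward; pixel columns grow to the right and rows downward; lengths in mm; the calibration is good to about 2 mm. A picture is of the moment at which its call begins: read the wrist's pose just before it. camera_info takes no time and is no camera call; for the wrist camera it gives the pose at the moment of the call.
- bot.close_job(): hands the job in; it is judged then, once.
The state is a dict: "time_s": time; "joint_pos": joint angles; "qd": joint speeds; "tau": joint torques, N m; "eef_pos": TCP position; "tool_rot": TCP orientation; "force": force on the tool from outside, world axes, zero at the start; "wrist_torque": the same for the moment, N m; "finger_gap": finger opening in mm; "grasp_force": force on a finger pad.
Only numpy, scipy, OpenCV 4.12 (cv2) and the standard library are available. Lean on these libraries where they do the work, as an engineer would, in place of code of your own. Each camera call takes 0.05 s, during which the arm holds its last target. There are 200 camera calls.

## Task

Hang the bracket with the side slot on the headed pin of the drying stand: slide its slot sideways over the pin, between the pin's head and its collar, then lower it gently until the notch at the end of the slot rests on the pin, and leave it hanging there upright and free. The stand's height was set by hand and is not measured, so feel your way and never push hard on the stand; leave the other bracket, the one with the round hole, where it stands.

Things in the scene. Friction and masses are not known exactly. Their poses are not given: they have to be found in the camera images.
- stand: Steel drying stand, fixed. Origin: underside centre of its 130x90x12 mm base; z up, -x is the way the pin points. On a tube (x=+35 mm, top 100 mm up) sits a 30x30x30 mm block at x=20..50, clamped by hand so that the pin's axis is anywhere from 125 to 175 mm up: NOT measured, firm. The pin's axis is level with the block's centre; the block's flat top, 15 mm above the axis, is the highest part.
- pin_nominal (a point): Point at x=-15, y=0, z=150 mm of the stand; the true pin axis passes up to 25 mm above or below it. Axes as the stand's. On the pin's axis, along the stand's x: round collar 24 mm in diameter from +20 (the block) to -9.5; pin 10 mm in diameter, -9.5 to -20.5 (this point is midway); round head 24 mm in diameter, -20.5 to -29.5. Rims facing the pin are bevelled 3 mm.
- bracket_mid (a point): Middle of the loose aluminium T-bracket with the side slot (0.2-0.35 kg), 75 mm above its underside. It stands on a foot 44x64x8 mm (x,y,z); on that an upright plate 6 mm thick (x), 64 mm wide (y), top 150 mm above the underside. Pinch the plate across its thickness near the top: fingertips lower than 115 mm above the underside would meet the pin's head.
- bracket_slot (a point): Point of the bracket at the slot's mouth: on the plate's -y edge (y=-32 mm), 70 mm above the underside. From here a slot 13 mm high runs level along +y to its end wall at y=+6.5 mm; lips rounded 2.5 mm. At its inner end a notch 13 mm wide (y=-6.5..+6.5) goes up to 90.5 mm above the underside. Both faces of the plate are alike. Axes: x across the plate, y along it, z up.
- bracket_seat (a point): Point of the slotted bracket in the notch, at the plate's middle (x=0, y=0), 85.5 mm above its underside: here lies the pin's axis when the bracket hangs. Axes as bracket_slot.
- bracket: The same slotted bracket; origin at the centre of the underside of its foot.
- hole_bracket: The other loose T-bracket, same size, with a round 15 mm hole in place of the slot (it cannot pass the pin's head). Stays standing where it is. Origin: centre of the underside of its foot.
Not all that is in view belongs to the job. Leave any turquoise look-alike of the stand alone.

How it is judged:
By the outcome, as a careful person would: the job done as asked, in the order asked, and still so for the second after the job is handed in, with the robot touching nothing.
It also fails if it takes over 72 s, if anything falls off the work surface, if the arm or the gripper's body presses on something with over 40 N, if the wrist force passes 120 N, or if a joint passes its speed limit or range.

## Working session

There is one attempt and no reset: what is moved stays moved. The work goes in short steps, Python scripts to look and compute and a tool call to move; the robot and the scene stay as the last step left them, time stands still between calls to the robot, and variables do not carry over. Pictures are saved under pics/ and viewed, at most 10 in all, crops included, and the job is handed in when it is done.

Besides the shell and the picture viewer there is one more tool, called after "Call:" as name(argument=value, ...), one argument or row to a line, values as JSON. apply_moves: Moves the arm, as the interface text tells. Its arguments: {"type":"object","properties":{"targets":{"type":"array","items":{"type":"array","items":{"type":"number"}}},"force":{"type":"number"}},"required":["targets"]}

```bash
mkdir -p pics; python3 - <<'E'
from plant import bot, eyes
import cv2, numpy as np
for n in ("scene","side"):
    im=eyes.get_image(n); cv2.imwrite(f"pics/{n}0.png",im[:,:,::-1])
    c=eyes.camera_info(n); print(n,{k:np.round(v,3).tolist() for k,v in c.items()})
s=bot.get_state(); print(s["eef_pos"],np.round(s["tool_rot"],3).tolist(),s["force"],s["time_s"],s["finger_gap"])
E
```

```text
scene {'intrinsics': [[382.188, 0.0, 255.244], [0.0, 382.188, 194.976], [0.0, 0.0, 1.0]], 'distortion': [-0.11, 0.0, 0.0, 0.0, 0.0], 'R': [[-0.569, -0.822, 0.003], [-0.611, 0.42, -0.671], [0.551, -0.384, -0.741]], 't': [253.665, 424.354, 1060.239]}
side {'intrinsics': [[466.778, 0.0, 264.655], [0.0, 466.778, 196.839], [0.0, 0.0, 1.0]], 'distortion': [-0.179, 0.0, 0.0, 0.0, 0.0], 'R': [[-0.975, -0.22, -0.019], [-0.115, 0.581, -0.806], [0.188, -0.784, -0.592]], 't': [482.523, 170.754, 1345.37]}
[ 181.1731018  -492.04660108  214.15534789] [[0.938, 0.346, -0.001], [0.346, -0.938, 0.002], [0.0, -0.002, -1.0]] [-0.58526287  0.10755714 -0.33009256] 0.1 85.32681405016426
```

View pics/scene0.png

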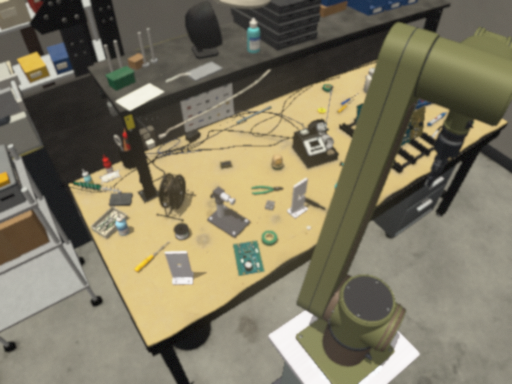

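View pics/side0.png

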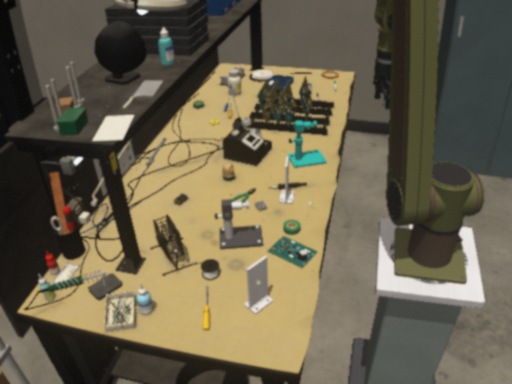

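Candidates: bracket A is at scene (180,267) / side (258,283), and bracket B is at scene (299,198) / side (287,180). The grey stand is at scene (228,212) / side (240,225). The turquoise look-alike is at side (305,145). Next is a close crop of these.

```bash
cat > h.py <<'E'
import cv2, numpy as np
from plant import bot, eyes
def ray(c,uv):
    K=np.array(c["intrinsics"]);R=np.array(c["R"]);t=np.array(c["t"])
    p=cv2.undistortPoints(np.array([[uv]],float),K,np.array(c["distortion"]))[0,0]
    d=R.T@np.array([p[0],p[1],1]);return -R.T@t,d/np.linalg.norm(d)
def onz(c,uv,z):
    o,d=ray(c,uv);return o+d*(z-o[2])/d[2]
def tri(pairs):
    A=np.zeros((3,3));b=np.zeros(3)
    for c,uv in pairs:
        o,d=ray(c,uv);P=np.eye(3)-np.outer(d,d);A+=P;b+=P@o
    X=np.linalg.solve(A,b);return X,[np.linalg.norm((np.eye(3)-np.outer(d,d))@(X-o)) for o,d in [ray(*p) for p in pairs]]
def crop(im,x0,y0,w,h,s):
    o=cv2.resize(im[y0:y0+h,x0:x0+w,::-1],None,fx=s,fy=s,interpolation=cv2.INTER_CUBIC)
    for i in range(0,w,10): cv2.line(o,(i*s,0),(i*s,4 if i%50 else 10),(0,0,255),1)
    for i in range(0,h,10): cv2.line(o,(0,i*s),(4 if i%50 else 10,i*s),(0,0,255),1)
    return o
E
python3 - <<'E'
from h import *
a=cv2.imread("pics/scene0.png")[:,:,::-1];b=cv2.imread("pics/side0.png")[:,:,::-1]
t=np.vstack([np.hstack([crop(a,150,230,100,75,4),crop(b,210,240,100,75,4)]),np.hstack([crop(a,200,170,120,70,4)[:, :400],crop(b,210,180,100,70,4)])])
# put bracket B crops separately
cv2.imwrite("pics/c1.png",t[:600])
t2=np.hstack([crop(a,270,165,66,75,6),crop(b,255,145,66,75,6)])
cv2.imwrite("pics/c2.png",t2)
E
```

```text
(no output)
```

View pics/c1.png

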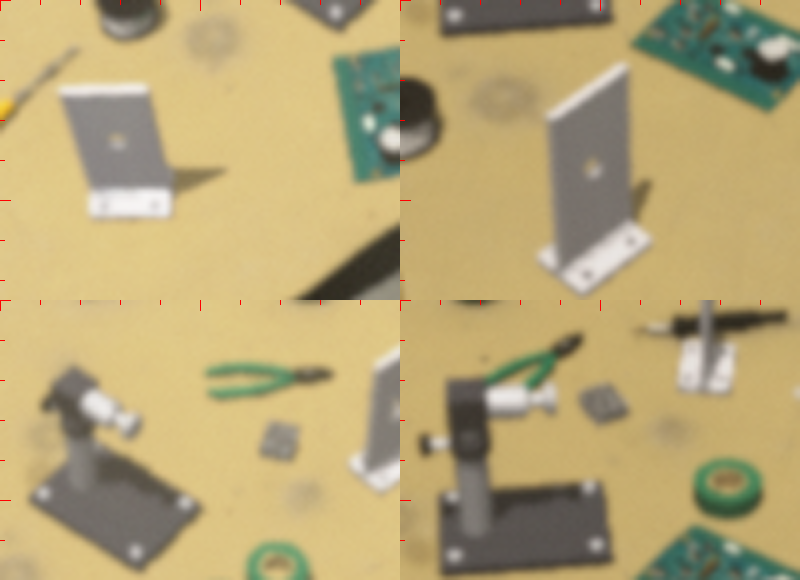

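View pics/c2.png

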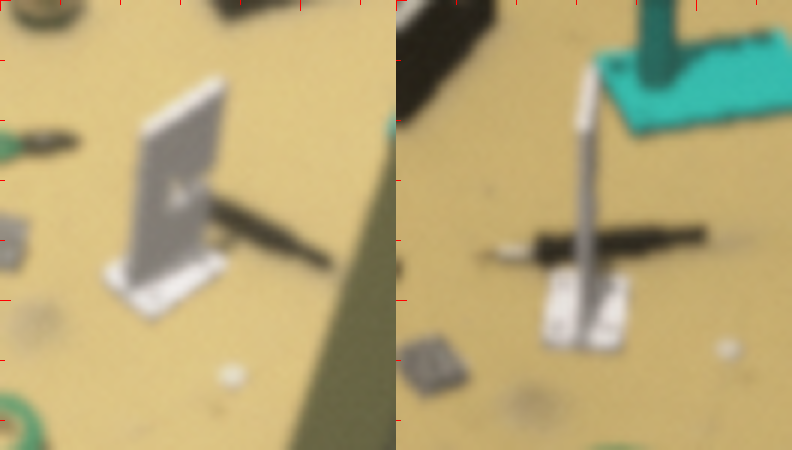

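```bash
python3 - <<'E'
from h import *
np.set_printoptions(precision=1,suppress=True)
S=eyes.camera_info("scene");D=eyes.camera_info("side")
f=lambda c,o,s,u:(o[0]+u[0]/s,o[1]+u[1]/s)
a=lambda u:f(S,(270,165),6,u)
b=lambda u:f(D,(255,145),6,(u[0]-396,u[1]))
print("foot B scene L,bot,R",[onz(S,a(u),8)[:2] for u in[(103,275),(152,318),(228,265)]])
print("foot B side nl,nr,fr,fl",[onz(D,b(u),8)[:2] for u in[(541,345),(622,350),(632,280),(550,272)]])
print("top B scene",[onz(S,a(u),150)[:2] for u in[(145,132),(222,82)]])
print("top B side",[onz(D,b(u),150)[:2] for u in[(583,130),(595,65)]])
print("base edge scene",[onz(S,a(u),8)[:2] for u in[(127,287),(205,257)]])
e=lambda u:f(S,(200,170),4,(u[0],u[1]-300))
g=lambda u:f(D,(210,180),4,(u[0]-400,u[1]-300))
print("stand scene L,bot,R",[onz(S,e(u),12)[:2] for u in[(30,498),(138,570),(202,510)]])
print("stand side nl,nr,fr",[onz(D,g(u),12)[:2] for u in[(443,573),(612,560),(603,483)]])
print("head",tri([(S,e((128,420))),(D,g((545,399)))]),"collarbase",tri([(S,e((88,400))),(D,g((487,402)))]))
print("screw",tri([(S,e((43,492))),(D,g((455,555)))]))
A=lambda u:f(S,(150,230),4,u)
print("hole br foot",[onz(S,A(u),8)[:2] for u in[(88,217),(172,217)]],[onz(S,A(u),150)[:2] for u in[(60,90),(148,90)]])
E
```

```text
foot B scene L,bot,R [array([ 479.6, -163.6]), array([ 436.7, -167.2]), array([ 442.7, -230.9])]
foot B side nl,nr,fr,fl [array([ 480. , -155.3]), array([ 435.2, -159.5]), array([ 441., -226.]), array([ 488.6, -224.6])]
top B scene [array([ 459.3, -165.6]), array([ 465.1, -225.9])]
top B side [array([ 458.1, -158.4]), array([ 463.7, -224.2])]
base edge scene [array([ 464. , -169.7]), array([ 455.5, -223.5])]
stand scene L,bot,R [array([605.1,  95.2]), array([485.3,  58.5]), array([508. , -22.6])]
stand side nl,nr,fr [array([603.9, 103.4]), array([485. ,  64.4]), array([511.7, -21. ])]
head (array([542.4,  26.2, 127.1]), [np.float64(2.3085657615633073), np.float64(2.3085657615633206)]) collarbase (array([580.7,  41.5, 128.4]), [np.float64(0.7788812423060527), np.float64(0.7788812423061429)])
screw (array([601.1,  83.8,  14.4]), [np.float64(1.3252238701826242), np.float64(1.3252238701825982)])
hole br foot [array([446.7, 315.5]), array([409.9, 260.8])] [array([466.6, 302. ]), array([430.9, 249.2])]
```

Bracket A has a round hole. Bracket B has a slot open on its right edge in the scene view (world -y side), so B is the one to hang. The grey stand is the right stand. I'll move above B and look with the wrist camera.

Call:
apply_moves(
  targets=[
    [0, 0.96, -0.48, -0.5, 0],
    [0, 0.96, -0.48, -0.5, 0],
    [0, 0.96, -0.48, -0.5, 0],
    [0, 0.96, -0.48, -0.5, 0],
    [0, 0.96, -0.48, 0, 0],
    [0, 0.96, -0.48, 0, 0],
    [0, 0.96, -0.48, 0, 0],
    [0, 0.96, -0.48, 0, 0],
    [0, 0.96, -0.48, 0, 0],
    [0, 0.96, -0.48, 0, 0],
    [0, 0.96, -0.48, 0, 0],
    [0, 0.96, -0.48, 0, 0],
    [0, 0.96, -0.48, 0, 0],
    [0, 0.96, -0.48, 0, 0],
    [0, 0.96, -0.48, 0, 0],
    [0, 0.96, -0.48, 0, 0],
    [0, 0.96, -0.48, 0, 0],
    [0, 0.96, -0.48, 0, 0],
    [0, 0.96, -0.48, 0, 0],
  ],
)

```text
time_s: 2.0
eef_pos: [460.9, -194.6, 254.4]
tool_rot: [[0.938, 0.346, -0.001], [0.346, -0.938, 0.0], [-0.001, -0.001, -1.0]]
force: [-0.7, -0.0, 0.2]
finger_gap: 85.6
grasp_force: 0.0
```

Call:
apply_moves(
  targets=[
    [0, 0, 0, 0, -1],
    [0, 0, 0, 0, -1],
    [0, 0, 0, 0, -1],
    [0, 0, 0, 0, -1],
    [0, 0, 0, 0, -1],
    [0, 0, 0, 0, -1],
    [0, 0, 0, 0, -1],
    [0, 0, 0, 0, -1],
    [0, 0, 0, 0, -1],
    [0, 0, 0, 0, -1],
    [0, 0, 0, 0, -0.9],
    [0, 0, 0, 0, 0],
  ],
)

```text
time_s: 3.2
eef_pos: [460.4, -195.3, 254.5]
tool_rot: [[-0.09, 0.996, -0.001], [0.996, 0.09, 0.0], [0.001, -0.001, -1.0]]
force: [0.7, 0.6, 0.2]
finger_gap: 85.3
grasp_force: 0.0
```

```bash
python3 - <<'E'
from h import *
s=bot.get_state(); print(s["eef_pos"],np.round(s["tool_rot"],3).tolist(),s["force"],s["time_s"],s["finger_gap"])
c=eyes.camera_info("wrist"); print({k:np.round(v,3).tolist() for k,v in c.items()})
im=eyes.get_image("wrist"); cv2.imwrite("pics/w1.png",im[:,:,::-1])
E
```

```text
[ 460.36939662 -195.30501684  254.45375299] [[-0.09, 0.996, -0.001], [0.996, 0.09, 0.0], [0.001, -0.001, -1.0]] [0.66707665 0.60293261 0.16317118] 3.2 85.30529824697717
{'intrinsics': [[324.071, 0.0, 255.493], [0.0, 324.071, 188.402], [0.0, 0.0, 1.0]], 'distortion': [-0.086, 0.0, 0.0, 0.0, 0.0], 'R': [[0.996, 0.088, -0.0], [0.085, -0.952, 0.293], [0.026, -0.292, -0.956]], 't': [-441.13, -274.54, 349.82]}
```

View pics/w1.png

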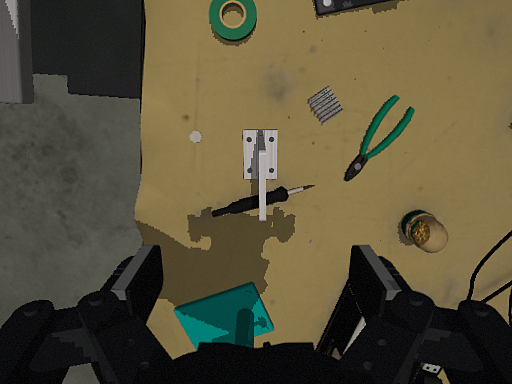

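The wrist view shows bracket B: its foot spans about (243..278, 129..180), and the plate's white top edge ends near (263,220). I'll measure it precisely.

```bash
python3 - <<'E'
from h import *
np.set_printoptions(precision=1,suppress=True)
c=eyes.camera_info("wrist"); R=np.array(c["R"]);print("C",-R.T@np.array(c["t"]))
im=cv2.imread("pics/w1.png"); 
roi=im[110:240,225:300].astype(int); m=(roi.min(2)>175).astype(np.uint8)
for r in range(0,130,4):
    x=np.where(m[r])[0]; 
    if len(x): print(r+110,x.min()+225,x.max()+225,len(x),end=' | ')
print()
for u in [(243,129),(277,129),(277,179),(243,179)]: print("foot",onz(c,u,8)[:2])
for u in [(263,150),(263,180),(263.5,220)]: print("top",onz(c,u,150)[:2])
cv2.imwrite("pics/w1c.png",cv2.resize(im[110:240,215:310],None,fx=5,fy=4.5,interpolation=cv2.INTER_CUBIC))
E
```

```text
C [ 453.9 -120.3  414.8]
134 247 276 5 | 138 252 276 6 | 142 247 276 10 | 146 253 276 3 | 150 253 276 3 | 154 252 276 9 | 158 250 276 4 | 162 250 276 3 | 166 248 276 4 | 170 259 276 4 | 174 248 259 3 | 178 248 259 4 | 182 259 259 1 | 186 259 259 1 | 190 259 259 1 | 194 259 265 2 | 198 259 265 3 | 202 260 265 2 | 206 260 260 1 | 218 260 265 2 | 
foot [ 442.3 -168.8]
foot [ 484.6 -165.1]
foot [ 491.4 -229.4]
foot [ 447.3 -233.2]
top [ 464.1 -167.6]
top [ 466.5 -193.2]
top [ 470.4 -229.6]
```

View pics/w1c.png

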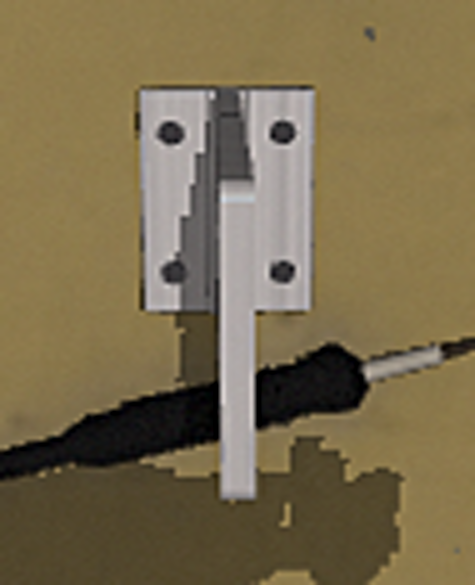

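Seen closely, the plate's top centre is near (467,-199), which the wrist view says is about 6 mm across the tool and 4 mm back along it. Now I'll go down and grip.

Call:
apply_moves(
  targets=[
    [0, -0.2, 0.32, 0, 0],
    [0, 0, 0, 1, 0],
    [0, 0, 0, 1, 0],
    [0, 0, 0, 1, 0],
    [0, 0, 0, 1, 0],
    [0, 0, 0, 1, 0],
    [0, 0, 0, 0.6, 0],
    [0, 0, 0, 0.6, 0],
    [0, 0, 0, 0, 0],
    [1, 0, 0, 0, 0],
    [1, 0, 0, 0, 0],
    [1, 0, 0, 0, 0],
    [1, 0, 0, 0, 0],
    [1, 0, 0, 0, 0],
    [1, 0, 0, 0, 0],
    [1, 0, 0, 0, 0],
    [1, 0, 0, 0, 0],
    [1, 0, 0, 0, 0],
    [1, 0, 0, 0, 0],
  ],
  force=60,
)

```text
time_s: 5.15
eef_pos: [467.7, -198.9, 131.3]
tool_rot: [[-0.09, 0.996, 0.001], [0.996, 0.09, -0.0], [-0.0, 0.001, -1.0]]
force: [-1.2, -0.0, 5.5]
finger_gap: 2.4
grasp_force: 59.4
```

Call:
apply_moves(
  targets=[
    [1, 0, 0, -0.3, 0],
    [1, 0, 0, -0.6, 0],
    [1, 0, 0, -1, 0],
    [1, 0, 0, -1, 0],
    [1, 0, 0, 0, 0],
    [1, 0, 0, 0, 0],
  ],
)

```text
time_s: 5.75
eef_pos: [467.7, -199.0, 189.0]
tool_rot: [[-0.09, 0.996, 0.001], [0.996, 0.09, -0.0], [-0.0, 0.001, -1.0]]
force: [-0.7, 0.3, -2.6]
finger_gap: 2.7
grasp_force: 58.9
```

```bash
python3 - <<'E'
from h import *
im=eyes.get_image("wrist"); b=eyes.get_image("side")
cv2.imwrite("pics/w2.png",np.hstack([cv2.resize(im[:,:,::-1],(400,300)),cv2.resize(b[100:250,200:350,::-1],(300,300))]))
cv2.imwrite("pics/w2full.png",im[:,:,::-1])
E
```

```text
(no output)
```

View pics/w2.png

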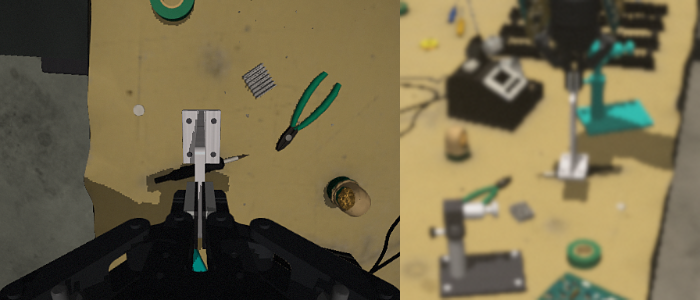

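The bracket is held: it lifted, about 2.6 N of weight shows, and the soldering iron is free. Next I'll raise it and bring the wrist camera over the stand.

Call:
apply_moves(
  targets=[
    [1, 0, 0, -0.95, 0],
    [1, 0, 0, -0.95, 0],
    [1, 0.73, 0.58, -0.95, 0],
    [1, 0.73, 0.58, -0.95, 0],
    [1, 0.73, 0.58, -0.95, 0],
    [1, 0.73, 0.58, -0.95, 0],
    [1, 0.73, 0.58, -0.95, 0],
    [1, 0.73, 0.58, 0, 0],
    [1, 0.73, 0.58, 0, 0],
    [1, 0, 0, 0, -0.9],
    [1, 0, 0, 0, -0.85],
    [1, 0, 0, 0, 0],
    [1, 0, 0, 0, 0],
  ],
)

```text
time_s: 7.15
eef_pos: [538.7, -89.7, 320.9]
tool_rot: [[-0.293, 0.956, -0.002], [0.956, 0.293, 0.0], [0.001, -0.002, -1.0]]
force: [0.4, -0.9, -1.5]
finger_gap: 2.5
grasp_force: 58.9
```

```bash
python3 - <<'E'
from h import *
import json
s=bot.get_state();c=eyes.camera_info("wrist");im=eyes.get_image("wrist")
json.dump({k:np.array(v).tolist() for k,v in c.items()},open("v3.json","w"))
cv2.imwrite("pics/w3.png",im[:,:,::-1]); print(s["eef_pos"])
b=eyes.get_image("scene");cv2.imwrite("pics/s3.png",b[:,:,::-1])
cv2.imwrite("pics/v3.png",np.hstack([im[:300,:400,::-1],cv2.resize(b[130:280,190:340,::-1],(300,300))]))
E
```

```text
[538.71401508 -89.71166991 320.86992094]
```

View pics/v3.png

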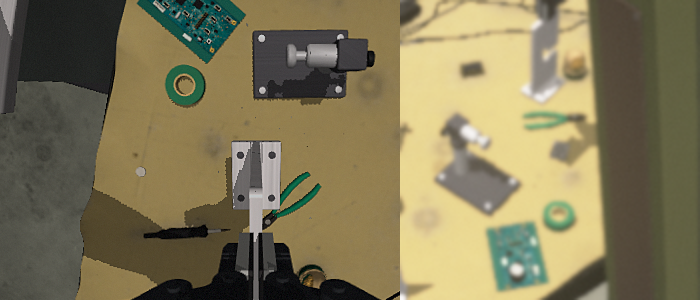

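The wrist view shows the stand base at about (253..347, 30..98), head at (287..298,56), pin gap at (298..307) and collar up to 338. The scene crop shows the held bracket with its slot open to the right (world -y), as expected. I'll refine with masks and use the held foot as a calibration check.

```bash
python3 - <<'E'
from h import *
import json
np.set_printoptions(precision=1,suppress=True)
c=json.load(open("v3.json"));im=cv2.imread("pics/w3.png").astype(int)
# foot of held bracket
for y in (150,170,200):
    r=im[y,215:300].min(1); x=np.where(r>120)[0]; print("foot row",y,x.min()+215,x.max()+215)
for x in (238,276):
    r=im[120:240,x].min(1); y=np.where(r>120)[0]; print("foot col",x,y.min()+120,y.max()+120)
# stand base dark mask
g=im.max(2)-im.min(2)
for y in (85,92): 
    x=np.where((im[y,235:365].max(1)<110))[0]; print("base row",y,x.min()+235,x.max()+235)
for x in (258,270,280):
    y=np.where((im[15:115,x].max(1)<110))[0]; print("base col",x,y.min()+15,y.max()+15)
print("grey rows of pin region (y=52..60)")
for y in (44,48,52,56,60,64,68): print(y,im[y,280:345:1].min(1).tolist())
print("col profile",{x:im[38:76,x].min(1).tolist() for x in (292,302,320)})
E
```

```text
foot row 150 232 280
foot row 170 232 279
foot row 200 233 279
foot col 238 142 172
foot col 276 142 208
base row 85 252 345
base row 92 253 345
base col 258 30 99
base col 270 30 100
base col 280 30 98
grey rows of pin region (y=52..60)
44 [63, 65, 65, 64, 63, 65, 63, 63, 87, 103, 106, 104, 103, 84, 63, 62, 64, 65, 64, 66, 65, 63, 63, 65, 65, 64, 63, 62, 74, 111, 136, 133, 133, 134, 132, 132, 136, 133, 135, 129, 131, 130, 129, 127, 125, 125, 123, 121, 124, 118, 119, 118, 115, 117, 109, 113, 63, 10, 28, 52, 70, 68, 65, 65, 66]
48 [66, 65, 64, 65, 66, 64, 44, 94, 117, 141, 151, 146, 143, 148, 137, 125, 79, 61, 65, 66, 63, 64, 65, 66, 67, 59, 34, 102, 130, 139, 150, 155, 153, 153, 153, 152, 153, 151, 152, 150, 150, 152, 151, 150, 150, 150, 152, 149, 148, 148, 149, 148, 147, 148, 147, 153, 161, 46, 26, 50, 67, 65, 65, 65, 64]
52 [63, 64, 63, 64, 68, 58, 46, 78, 119, 151, 159, 153, 148, 147, 145, 136, 140, 153, 153, 154, 153, 152, 152, 154, 159, 142, 112, 73, 142, 155, 70, 167, 163, 163, 162, 163, 166, 167, 168, 166, 167, 170, 170, 172, 175, 176, 177, 175, 176, 179, 175, 175, 175, 177, 1
[... 1022 characters left out ...]
63, 64, 64, 66, 59, 59, 62, 61, 61, 63, 34, 29, 33, 34, 46, 48, 47, 47, 48, 47, 45, 47, 47, 48, 45, 24, 5, 9, 12, 14, 13, 11, 17, 29, 47, 57, 56, 56, 53, 54, 59]
col profile {292: [67, 64, 66, 68, 67, 71, 103, 130, 134, 140, 143, 146, 146, 146, 148, 150, 155, 154, 148, 143, 139, 136, 128, 123, 116, 107, 97, 86, 73, 57, 58, 65, 65, 64, 63, 65, 65, 61], 302: [69, 64, 65, 66, 63, 67, 63, 65, 65, 64, 65, 58, 67, 124, 152, 164, 186, 187, 148, 134, 123, 103, 63, 58, 66, 68, 64, 63, 63, 62, 61, 64, 64, 65, 64, 65, 63, 65], 320: [64, 67, 67, 64, 62, 55, 131, 134, 140, 143, 150, 157, 162, 166, 167, 172, 170, 162, 153, 141, 135, 131, 126, 119, 112, 103, 88, 81, 66, 51, 47, 49, 51, 46, 31, 34, 32, 35]}
```

```bash
python3 - <<'E'
from h import *
import json
np.set_printoptions(precision=2,suppress=True)
c=json.load(open("v3.json"));print("C",-np.array(c["R"]).T@np.array(c["t"]))
tx=np.array([-.293,.956]);ty=np.array([.956,.293]);T=np.array([538.7,-89.7])
loc=lambda p:np.array([tx@(p[:2]-T),ty@(p[:2]-T)])  # tool-frame x,y
zf=320.9-131.3
print("held foot top corners local", [loc(onz(c,u,zf+8)) for u in[(231.5,141.5),(280.5,141.5),(280,208.5)]])
print("base corners local",[loc(onz(c,u,12)) for u in[(252,29.5),(252.3,99.5),(345.5,97.5)]])
for z in (123,128,133,140,150,160):
    print(z,"head face, pin mid, block face",loc(onz(c,(287,55),z)),loc(onz(c,(302,55),z)),loc(onz(c,(336.5,55),z)))
E
```

```text
C [516.88 -17.7  481.21]
held foot top corners local [array([ 31.46, -21.17]), array([31.44, 21.87]), array([-31.27,  22.74])]
base corners local [array([154.49,  -4.88]), array([62.18, -4.75]), array([ 65.69, 126.81])]
123 head face, pin mid, block face [110.75  32.69] [110.87  48.35] [111.35  84.59]
128 head face, pin mid, block face [110.26  32.24] [110.38  47.68] [110.85  83.41]
133 head face, pin mid, block face [109.76  31.79] [109.88  47.01] [110.35  82.23]
140 head face, pin mid, block face [109.07  31.15] [109.18  46.07] [109.64  80.59]
150 head face, pin mid, block face [108.08  30.25] [108.19  44.72] [108.63  78.23]
160 head face, pin mid, block face [107.08  29.34] [107.19  43.38] [107.62  75.88]
```

The held foot projects to ±22/±31.5 mm, so the wrist calibration is good. The pin's middle lies at tool-local (109, 46), with its height about 130–145. I'll feel the block's top with the foot's underside to get the height, so I'm moving over the block now.

Call:
apply_moves(
  targets=[
    [1, 0.5, 0.44, 0, 0],
    [1, 0.9, 0.8, 0, 0],
    [1, 0.9, 0.8, 0, 0],
    [1, 0.9, 0.8, 0, 0],
    [1, 0.9, 0.8, 0, 0],
    [1, 0.9, 0.8, 0, 0],
    [1, 0.45, 0.35, 0, 0],
    [1, 0, 0, 0.25, 0],
    [1, 0, 0, 0.25, 0],
    [1, 0, 0, 0.25, 0],
    [1, 0, 0, 0.25, 0],
    [1, 0, 0, 0, 0],
    [1, 0, 0, 0, 0],
    [1, 0, 0, 0, 0],
  ],
)

```text
time_s: 8.65
eef_pos: [598.5, 42.4, 302.2]
tool_rot: [[-0.295, 0.955, 0.001], [0.955, 0.295, 0.0], [-0.0, 0.001, -1.0]]
force: [1.2, -0.1, -2.5]
finger_gap: 2.3
grasp_force: 58.9
```

Call:
apply_moves(
  targets=[
    [1, 0, 0, 0.05, 0],
    [1, 0, 0, 0.05, 0],
    [1, 0, 0, 0, 0],
    [1, 0, 0, 0, 0],
  ],
)

```text
time_s: 9.05
eef_pos: [598.4, 42.7, 299.9]
tool_rot: [[-0.296, 0.955, -0.0], [0.955, 0.296, -0.0], [0.0, -0.0, -1.0]]
force: [-0.3, 0.2, -1.9]
finger_gap: 2.5
grasp_force: 58.9
```

Call:
apply_moves(
  targets=[
    [1, 0, 0, 0.05, 0],
    [1, 0, 0, 0.05, 0],
    [1, 0, 0, 0.05, 0],
    [1, 0, 0, 0.05, 0],
    [1, 0, 0, 0, 0],
    [1, 0, 0, 0, 0],
  ],
)

```text
time_s: 9.65
eef_pos: [598.4, 42.7, 295.9]
tool_rot: [[-0.296, 0.955, -0.0], [0.955, 0.296, -0.0], [0.0, -0.0, -1.0]]
force: [0.4, 0.2, -2.5]
finger_gap: 2.3
grasp_force: 58.9
```

Call:
apply_moves(
  targets=[
    [1, 0, 0, 0.05, 0],
    [1, 0, 0, 0.05, 0],
    [1, 0, 0, 0.05, 0],
    [1, 0, 0, 0, 0],
    [1, 0, 0, 0, 0],
  ],
)

```text
time_s: 10.15
eef_pos: [598.4, 42.7, 292.9]
tool_rot: [[-0.296, 0.955, -0.0], [0.955, 0.296, 0.0], [0.0, -0.0, -1.0]]
force: [0.3, 1.1, -3.0]
finger_gap: 2.6
grasp_force: 58.9
```

Underside is at 161.6 and still free. I'll continue in 2 mm steps.

Call:
apply_moves(
  targets=[
    [1, 0, 0, 0.05, 0],
    [1, 0, 0, 0.05, 0],
    [1, 0, 0, 0, 0],
    [1, 0, 0, 0, 0],
  ],
)

```text
time_s: 10.55
eef_pos: [598.4, 42.7, 290.9]
tool_rot: [[-0.296, 0.955, -0.0], [0.955, 0.296, -0.0], [-0.0, -0.0, -1.0]]
force: [0.0, -0.3, -3.4]
finger_gap: 2.5
grasp_force: 58.9
```

Call:
apply_moves(
  targets=[
    [1, 0, 0, 0.05, 0],
    [1, 0, 0, 0.05, 0],
    [1, 0, 0, 0, 0],
    [1, 0, 0, 0, 0],
  ],
)

```text
time_s: 10.95
eef_pos: [598.4, 42.7, 288.8]
tool_rot: [[-0.296, 0.955, -0.0], [0.955, 0.296, -0.0], [0.0, -0.0, -1.0]]
force: [0.4, -0.6, -1.6]
finger_gap: 2.4
grasp_force: 58.9
```

Call:
apply_moves(
  targets=[
    [1, 0, 0, 0.05, 0],
    [1, 0, 0, 0.05, 0],
    [1, 0, 0, 0, 0],
    [1, 0, 0, 0, 0],
  ],
)

```text
time_s: 11.35
eef_pos: [598.4, 42.7, 286.8]
tool_rot: [[-0.296, 0.955, -0.0], [0.955, 0.296, -0.0], [0.0, -0.0, -1.0]]
force: [0.5, 0.1, -3.0]
finger_gap: 2.2
grasp_force: 58.9
```

Call:
apply_moves(
  targets=[
    [1, 0, 0, 0.05, 0],
    [1, 0, 0, 0.05, 0],
    [1, 0, 0, 0, 0],
    [1, 0, 0, 0, 0],
  ],
)

```text
time_s: 11.75
eef_pos: [598.4, 42.7, 284.9]
tool_rot: [[-0.295, 0.955, -0.0], [0.955, 0.295, -0.0], [0.0, -0.0, -1.0]]
force: [-0.2, -0.1, -2.6]
finger_gap: 2.3
grasp_force: 58.9
```

Call:
apply_moves(
  targets=[
    [1, 0, 0, 0.05, 0],
    [1, 0, 0, 0.05, 0],
    [1, 0, 0, 0, 0],
    [1, 0, 0, 0, 0],
  ],
)

```text
time_s: 12.15
eef_pos: [598.4, 42.7, 282.9]
tool_rot: [[-0.295, 0.955, -0.0], [0.955, 0.295, -0.0], [0.0, -0.0, -1.0]]
force: [-0.1, 1.2, -2.2]
finger_gap: 2.3
grasp_force: 58.9
```

Call:
apply_moves(
  targets=[
    [1, 0, 0, 0.05, 0],
    [1, 0, 0, 0.05, 0],
    [1, 0, 0, 0, 0],
    [1, 0, 0, 0, 0],
  ],
)

```text
time_s: 12.55
eef_pos: [598.4, 42.7, 280.9]
tool_rot: [[-0.296, 0.955, -0.0], [0.955, 0.296, -0.0], [0.0, -0.0, -1.0]]
force: [-0.1, 0.0, -2.2]
finger_gap: 2.8
grasp_force: 58.9
```

Call:
apply_moves(
  targets=[
    [1, 0, 0, 0.05, 0],
    [1, 0, 0, 0.05, 0],
    [1, 0, 0, 0, 0],
    [1, 0, 0, 0, 0],
  ],
)

```text
time_s: 12.95
eef_pos: [598.4, 42.7, 278.8]
tool_rot: [[-0.296, 0.955, -0.0], [0.955, 0.296, -0.0], [0.0, -0.0, -1.0]]
force: [-0.3, -0.5, -3.0]
finger_gap: 2.3
grasp_force: 58.9
```

Call:
apply_moves(
  targets=[
    [1, 0, 0, 0.05, 0],
    [1, 0, 0, 0.05, 0],
    [1, 0, 0, 0, 0],
    [1, 0, 0, 0, 0],
  ],
)

```text
time_s: 13.35
eef_pos: [598.4, 42.7, 276.9]
tool_rot: [[-0.296, 0.955, -0.0], [0.955, 0.296, 0.0], [0.0, -0.0, -1.0]]
force: [-0.2, 0.3, -1.8]
finger_gap: 2.7
grasp_force: 58.9
```

Call:
apply_moves(
  targets=[
    [1, 0, 0, 0.05, 0],
    [1, 0, 0, 0.05, 0],
    [1, 0, 0, 0, 0],
    [1, 0, 0, 0, 0],
  ],
)

```text
time_s: 13.75
eef_pos: [598.4, 42.7, 274.9]
tool_rot: [[-0.296, 0.955, -0.0], [0.955, 0.296, -0.0], [0.0, -0.0, -1.0]]
force: [0.3, 0.0, -2.4]
finger_gap: 2.6
grasp_force: 58.9
```

Call:
apply_moves(
  targets=[
    [1, 0, 0, 0.05, 0],
    [1, 0, 0, 0.05, 0],
    [1, 0, 0, 0, 0],
    [1, 0, 0, 0, 0],
  ],
)

```text
time_s: 14.15
eef_pos: [598.6, 42.7, 273.3]
tool_rot: [[-0.296, 0.955, 0.001], [0.955, 0.296, 0.0], [-0.0, 0.001, -1.0]]
force: [-0.9, -0.4, 0.6]
finger_gap: 2.6
grasp_force: 59.4
```

Call:
apply_moves(
  targets=[
    [1, 0, 0, 0.05, 0],
    [1, 0, 0, 0, 0],
    [1, 0, 0, 0, 0],
  ],
)

```text
time_s: 14.45
eef_pos: [599.1, 42.7, 273.2]
tool_rot: [[-0.296, 0.955, 0.003], [0.955, 0.296, 0.0], [-0.001, 0.003, -1.0]]
force: [-1.5, 0.1, 5.1]
finger_gap: 2.4
grasp_force: 60.3
```

Contact is at TCP z ≈ 273.3, so the block top is at 142 and the pin axis at about 127. The slot level is then TCP 188.3 and the seated level about 172.8. I'll lift off, and check the stand's yaw by line fits.

Call:
apply_moves(
  targets=[
    [1, 0, 0, -0.3, 0],
    [1, 0, 0, -0.6, 0],
    [1, 0, 0, 0, 0],
    [1, 0, 0, 0, 0],
  ],
)

```text
time_s: 14.85
eef_pos: [598.5, 42.7, 289.4]
tool_rot: [[-0.296, 0.955, -0.0], [0.955, 0.296, 0.0], [0.0, -0.0, -1.0]]
force: [0.3, 0.4, -3.3]
finger_gap: 2.4
grasp_force: 58.9
```

```bash
python3 - <<'E'
from h import *
import json
c=json.load(open("v3.json"));im=cv2.imread("pics/w3.png").astype(int).max(2)
def fit(pts,z):
    P=np.array([onz(c,p,z)[:2] for p in pts]);vx,vy,x,y=cv2.fitLine(P.astype(np.float32),cv2.DIST_HUBER,0,.01,.01).ravel()
    return round(float(np.degrees(np.arctan2(vy,vx))),2),np.round(P.mean(0),1)
top=[(x,20+np.where(im[20:45,x]<110)[0].min()-.5) for x in list(range(268,334,3))]
bot=[(x,80+np.where(im[80:110,x]<100)[0].max()+.5) for x in list(range(258,300,2))+list(range(300,336,3))]
lef=[(240+np.where(im[y,240:262]<110)[0].min()-.5,y) for y in range(42,84,3)]
print([p[1] for p in top],[p[1] for p in bot])
print(fit(top,12),fit(bot,12),fit(lef,12))
def mid(x):
    r=im[36:80,x]; k=np.where(r>100)[0]; k=k[k<29]; return (x,36+(k.min()+k.max())/2)
print(fit([mid(x) for x in list(range(289,296))+list(range(309,334))],127),[mid(x)[1] for x in (290,294,310,320,330)])
s=bot.get_state();print(s["eef_pos"],s["force"])
E
```

```text
[np.float64(29.5), np.float64(29.5), np.float64(29.5), np.float64(29.5), np.float64(29.5), np.float64(29.5), np.float64(29.5), np.float64(29.5), np.float64(29.5), np.float64(29.5), np.float64(29.5), np.float64(29.5), np.float64(29.5), np.float64(29.5), np.float64(29.5), np.float64(29.5), np.float64(29.5), np.float64(29.5), np.float64(29.5), np.float64(29.5), np.float64(28.5), np.float64(28.5)] [np.float64(99.5), np.float64(98.5), np.float64(99.5), np.float64(98.5), np.float64(98.5), np.float64(99.5), np.float64(100.5), np.float64(99.5), np.float64(98.5), np.float64(98.5), np.float64(97.5), np.float64(98.5), np.float64(99.5), np.float64(99.5), np.float64(98.5), np.float64(99.5), np.float64(98.5), np.float64(99.5), np.float64(98.5), np.float64(98.5), np.float64(98.5), np.float64(98.5), np.float64(104.5), np.float64(103.5), np.float64(103.5), np.float64(103.5), np.float64(103.5), np.float64(103.5), np.float64(100.5), np.float64(98.5), np.float64(99.5), np.float64(98.5), np.float64(98.5)]
(17.68, array([549.7,  75.7])) (16.83, array([569.5, -15.5])) (-72.63, array([500.6,  16.9]))
(17.91, array([564. ,  35.4])) [np.float64(53.5), np.float64(54.5), np.float64(53.0), np.float64(53.5), np.float64(53.5)]Traceback (most recent call last):
  File "<stdin>", line 15, in <module>
AttributeError: 'list' object has no attribute 'get_state'
```

Stand yaw comes out at about 17.4°, and the tool is at 17.2°, so no turn is needed. I'll go to staging on the stand's +y side, then down to slot level.

Call:
apply_moves(
  targets=[
    [1, 0.4, -0.35, 0, 0],
    [1, 0.8, -0.7, 0, 0],
    [1, 0.8, -0.7, 0, 0],
    [1, 0.6, -0.6, 0, 0],
    [1, 0.2, -0.15, 0, 0],
    [1, 0, 0, 0, 0],
    [1, 0, 0, 0.5, 0],
    [1, 0, 0, 0.9, 0],
    [1, 0, 0, 0.9, 0],
    [1, 0, 0, 0.9, 0],
    [1, 0, 0, 0.9, 0],
    [1, 0, 0, 0.7, 0],
    [1, 0, 0, 0.26, 0],
    [1, 0, 0, 0, 0],
    [1, 0, 0, 0, 0],
    [1, 0, 0, 0, 0],
  ],
)

```text
time_s: 16.45
eef_pos: [535.0, 81.4, 189.5]
tool_rot: [[-0.295, 0.955, 0.002], [0.955, 0.295, 0.0], [-0.0, 0.002, -1.0]]
force: [0.7, 0.8, -2.4]
finger_gap: 2.1
grasp_force: 58.9
```

```bash
python3 - <<'E'
from h import *
import json
s=bot.get_state() if hasattr(bot,'get_state') else None
c=eyes.camera_info("wrist");im=eyes.get_image("wrist")
json.dump({k:np.array(v).tolist() for k,v in c.items()},open("v4.json","w"))
cv2.imwrite("pics/w4.png",im[:,:,::-1])
b=eyes.get_image("side");d=eyes.get_image("scene")
cv2.imwrite("pics/v4.png",np.hstack([im[:,:,::-1],np.vstack([cv2.resize(b[160:260,190:290,::-1],(288,192)),cv2.resize(d[150:250,190:290,::-1],(288,192))])]))
print(s["eef_pos"],s["force"])
E
```

```text
[534.99499487  81.4264511  189.52014809] [ 0.70149703  0.79512166 -2.38918981]
```

View pics/v4.png

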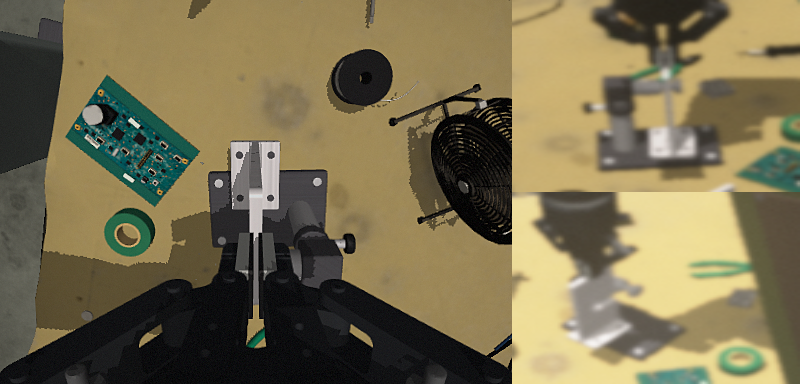

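The bracket stands at +y of the pin: foot at (231..280,142..208), base edges visible at x≈209 and 327, and the block at right about (322,255). I'll recheck the stand's x from those edges.

```bash
python3 - <<'E'
from h import *
import json
c=json.load(open("v4.json"));im=cv2.imread("pics/w4.png").astype(int);g=im.max(2)
tx=np.array([-.295,.955]);ty=np.array([.955,.295]);T=np.array([535.0,81.4])
loc=lambda p:np.round([tx@(p[:2]-T),ty@(p[:2]-T)],1)
for y in (180,190,200):
    l=np.where(g[y,195:228]<110)[0]; r=np.where(g[y,285:340]<110)[0]
    a,b=(195+l.min()-.5,y),(285+r.max()+.5,y); print(a,b,loc(onz(c,a,12)),loc(onz(c,b,12)))
for x in (218,225,300,310):
    k=np.where(g[150:240,x]<110)[0]; print(x,150+k.min(),loc(onz(c,(x,150+k.min()-.5),12)))
f=im.min(2)
for y in (150,165): 
    k=np.where(f[y,215:300]>120)[0]; print("foot",y,k.min()+215,k.max()+215, loc(onz(c,(k.min()+214.5,y),189.5-131.3+8)),loc(onz(c,(k.max()+215.5,y),66.2)))
E
```

```text
(np.float64(207.5), 180) (np.float64(326.5), 180) [-18.8 -51.6] [-19.   77.6]
(np.float64(207.5), 190) (np.float64(326.5), 190) [-30.2 -52.1] [-30.4  78.3]
(np.float64(208.5), 200) (np.float64(326.5), 200) [-41.7 -51.5] [-42.  79.]
218 171 [ -8.3 -39.8]
225 171 [ -8.3 -32.3]
300 170 [-7.3 48.2]
310 170 [-7.3 59. ]
foot 150 231 279 [ 23.8 -21.8] [23.7 21.6]
foot 165 231 279 [ 10.2 -22.1] [10.1 21.8]
```

Base centre gives pin's mid at about 1.3 mm to the -y of the tool. I'll correct that, add a small yaw and height trim, then start the slide.

Call:
apply_moves(
  targets=[
    [1, 0, -0.065, 0.06, -0.06],
    [1, 0, 0, 0, 0],
    [1, -0.2, 0, 0, 0],
    [1, -0.2, 0, 0, 0],
    [1, -0.1, 0, 0, 0],
    [1, -0.1, 0, 0, 0],
    [1, 0, 0, 0, 0],
    [1, 0, 0, 0, 0],
  ],
)

```text
time_s: 17.4
eef_pos: [536.5, 69.5, 187.5]
tool_rot: [[-0.302, 0.953, -0.0], [0.953, 0.302, 0.0], [0.0, -0.0, -1.0]]
force: [-0.1, -0.3, -2.8]
finger_gap: 2.5
grasp_force: 58.9
```

Call:
apply_moves(
  targets=[
    [1, -0.05, 0, 0, 0],
    [1, -0.05, 0, 0, 0],
    [1, -0.05, 0, 0, 0],
    [1, 0, 0, 0, 0],
    [1, 0, 0, 0, 0],
  ],
)

```text
time_s: 17.9
eef_pos: [537.4, 66.7, 187.5]
tool_rot: [[-0.302, 0.953, 0.0], [0.953, 0.302, 0.0], [0.0, 0.0, -1.0]]
force: [0.2, 1.2, -2.7]
finger_gap: 2.4
grasp_force: 58.9
```

Call:
apply_moves(
  targets=[
    [1, 0, 0, -0.04, 0],
    [1, -0.05, 0, 0, 0],
    [1, -0.05, 0, 0, 0],
    [1, -0.05, 0, 0, 0],
    [1, 0, 0, 0, 0],
    [1, 0, 0, 0, 0],
  ],
)

```text
time_s: 18.5
eef_pos: [538.3, 63.8, 188.3]
tool_rot: [[-0.302, 0.953, -0.0], [0.953, 0.302, 0.0], [0.0, 0.0, -1.0]]
force: [-0.1, -1.0, -1.7]
finger_gap: 2.4
grasp_force: 58.9
```

Call:
apply_moves(
  targets=[
    [1, -0.05, 0, 0, 0],
    [1, -0.05, 0, 0, 0],
    [1, 0, 0, 0, 0],
    [1, 0, 0, 0, 0],
  ],
)

```text
time_s: 18.9
eef_pos: [538.9, 61.9, 188.3]
tool_rot: [[-0.302, 0.953, -0.0], [0.953, 0.302, 0.0], [0.0, 0.0, -1.0]]
force: [0.7, 0.5, -1.5]
finger_gap: 2.4
grasp_force: 58.9
```

Call:
apply_moves(
  targets=[
    [1, -0.05, 0, 0, 0],
    [1, -0.05, 0, 0, 0],
    [1, -0.05, 0, 0, 0],
    [1, -0.05, 0, 0, 0],
    [1, 0, 0, 0, 0],
    [1, 0, 0, 0, 0],
  ],
)

```text
time_s: 19.5
eef_pos: [540.1, 58.1, 188.3]
tool_rot: [[-0.302, 0.953, -0.0], [0.953, 0.302, 0.0], [0.0, 0.0, -1.0]]
force: [0.3, -0.6, -2.5]
finger_gap: 2.6
grasp_force: 58.9
```

Call:
apply_moves(
  targets=[
    [1, -0.05, 0, 0, 0],
    [1, -0.05, 0, 0, 0],
    [1, -0.05, 0, 0, 0],
    [1, -0.05, 0, 0, 0],
    [1, 0, 0, 0, 0],
    [1, 0, 0, 0, 0],
  ],
)

```text
time_s: 20.1
eef_pos: [541.4, 54.3, 188.3]
tool_rot: [[-0.302, 0.953, 0.0], [0.953, 0.302, 0.0], [0.0, 0.0, -1.0]]
force: [-0.4, -0.6, -1.1]
finger_gap: 2.7
grasp_force: 58.9
```

Call:
apply_moves(
  targets=[
    [1, -0.08, 0, 0, 0],
    [1, -0.08, 0, 0, 0],
    [1, -0.08, 0, 0, 0],
    [1, -0.08, 0, 0, 0],
    [1, -0.08, 0, 0, 0],
    [1, 0, 0, 0, 0],
    [1, 0, 0, 0, 0],
  ],
)

```text
time_s: 20.8
eef_pos: [543.8, 46.6, 188.3]
tool_rot: [[-0.302, 0.953, -0.0], [0.953, 0.302, 0.0], [0.0, -0.0, -1.0]]
force: [-0.6, -0.0, -2.4]
finger_gap: 2.3
grasp_force: 58.9
```

Call:
apply_moves(
  targets=[
    [1, -0.08, 0, 0, 0],
    [1, -0.08, 0, 0, 0],
    [1, -0.08, 0, 0, 0],
    [1, -0.08, 0, 0, 0],
    [1, -0.08, 0, 0, 0],
    [1, 0, 0, 0, 0],
    [1, 0, 0, 0, 0],
  ],
)

```text
time_s: 21.5
eef_pos: [546.2, 39.0, 188.3]
tool_rot: [[-0.302, 0.953, -0.0], [0.953, 0.302, 0.0], [0.0, 0.0, -1.0]]
force: [-0.4, 0.0, -2.2]
finger_gap: 2.2
grasp_force: 58.9
```

Call:
apply_moves(
  targets=[
    [1, -0.05, 0, 0, 0],
    [1, -0.05, 0, 0, 0],
    [1, -0.05, 0, 0, 0],
    [1, -0.05, 0, 0, 0],
    [1, -0.05, 0, 0, 0],
    [1, -0.05, 0, 0, 0],
    [1, -0.05, 0, 0, 0],
    [1, 0, 0, 0, 0],
    [1, 0, 0, 0, 0],
  ],
)

```text
time_s: 22.4
eef_pos: [548.3, 32.4, 188.3]
tool_rot: [[-0.302, 0.953, 0.0], [0.953, 0.302, 0.0], [0.0, 0.0, -1.0]]
force: [-0.3, 0.2, -1.5]
finger_gap: 2.5
grasp_force: 58.9
```

Call:
apply_moves(
  targets=[
    [1, -0.05, 0, 0, 0],
    [1, -0.05, 0, 0, 0],
    [1, 0, 0, 0, 0],
    [1, 0, 0, 0, 0],
  ],
)

```text
time_s: 22.8
eef_pos: [548.9, 30.5, 188.3]
tool_rot: [[-0.302, 0.953, -0.0], [0.953, 0.302, 0.0], [0.0, 0.0, -1.0]]
force: [0.3, -0.8, -2.9]
finger_gap: 2.6
grasp_force: 58.9
```

53 mm in. Now I'll feel for the end wall in 1 mm steps.

Call:
apply_moves(
  targets=[
    [1, -0.05, 0, 0, 0],
    [1, 0, 0, 0, 0],
    [1, 0, 0, 0, 0],
  ],
)

```text
time_s: 23.1
eef_pos: [549.2, 29.5, 188.3]
tool_rot: [[-0.302, 0.953, -0.0], [0.953, 0.302, 0.0], [0.0, -0.0, -1.0]]
force: [0.6, 0.1, -3.2]
finger_gap: 2.7
grasp_force: 58.9
```

Call:
apply_moves(
  targets=[
    [1, -0.05, 0, 0, 0],
    [1, 0, 0, 0, 0],
    [1, 0, 0, 0, 0],
  ],
)

```text
time_s: 23.4
eef_pos: [549.5, 28.6, 188.3]
tool_rot: [[-0.302, 0.953, -0.0], [0.953, 0.302, 0.0], [0.0, -0.0, -1.0]]
force: [-0.7, -1.6, -1.9]
finger_gap: 2.6
grasp_force: 58.9
```

Call:
apply_moves(
  targets=[
    [1, -0.05, 0, 0, 0],
    [1, 0, 0, 0, 0],
    [1, 0, 0, 0, 0],
  ],
)

```text
time_s: 23.7
eef_pos: [549.8, 27.6, 188.3]
tool_rot: [[-0.302, 0.953, -0.0], [0.953, 0.302, 0.0], [0.0, -0.0, -1.0]]
force: [-0.4, 0.2, -2.5]
finger_gap: 2.5
grasp_force: 58.9
```

Call:
apply_moves(
  targets=[
    [1, -0.05, 0, 0, 0],
    [1, 0, 0, 0, 0],
    [1, 0, 0, 0, 0],
  ],
)

```text
time_s: 24.0
eef_pos: [550.1, 26.7, 188.3]
tool_rot: [[-0.302, 0.953, -0.0], [0.953, 0.302, 0.0], [0.0, -0.0, -1.0]]
force: [-0.0, 0.6, -2.2]
finger_gap: 2.9
grasp_force: 58.9
```

Call:
apply_moves(
  targets=[
    [1, -0.05, 0, 0, 0],
    [1, 0, 0, 0, 0],
    [1, 0, 0, 0, 0],
  ],
)

```text
time_s: 24.3
eef_pos: [550.3, 25.8, 188.3]
tool_rot: [[-0.302, 0.953, -0.0], [0.953, 0.302, 0.0], [0.0, -0.0, -1.0]]
force: [0.2, 1.1, -2.1]
finger_gap: 2.6
grasp_force: 58.9
```

Call:
apply_moves(
  targets=[
    [1, -0.05, 0, 0, 0],
    [1, 0, 0, 0, 0],
    [1, 0, 0, 0, 0],
  ],
)

```text
time_s: 24.6
eef_pos: [550.6, 24.9, 188.2]
tool_rot: [[-0.302, 0.953, -0.0], [0.953, 0.302, 0.0], [0.0, -0.0, -1.0]]
force: [-1.1, 0.8, -3.4]
finger_gap: 2.6
grasp_force: 58.7
```

Call:
apply_moves(
  targets=[
    [1, -0.05, 0, 0, 0],
    [1, 0, 0, 0, 0],
    [1, 0, 0, 0, 0],
  ],
)

```text
time_s: 24.9
eef_pos: [550.9, 24.0, 188.2]
tool_rot: [[-0.302, 0.953, -0.0], [0.953, 0.302, 0.0], [0.0, -0.0, -1.0]]
force: [-0.2, 1.1, -3.6]
finger_gap: 2.7
grasp_force: 58.7
```

```bash
python3 - <<'E'
from h import *
b=eyes.get_image("side");d=eyes.get_image("scene");s=bot.get_state()
cv2.imwrite("pics/v5.png",np.hstack([cv2.resize(b[180:255,200:275,::-1],(400,400),interpolation=cv2.INTER_CUBIC),cv2.resize(d[160:235,190:265,::-1],(400,400),interpolation=cv2.INTER_CUBIC)]))
print(s["eef_pos"],s["force"],s["wrist_torque"])
E
```

```text
[550.88309028  23.91694246 188.24098037] [-0.78929896  1.67976645 -3.93916977] [ 0.47383447  0.19560804 -0.01419273]
```

View pics/v5.png

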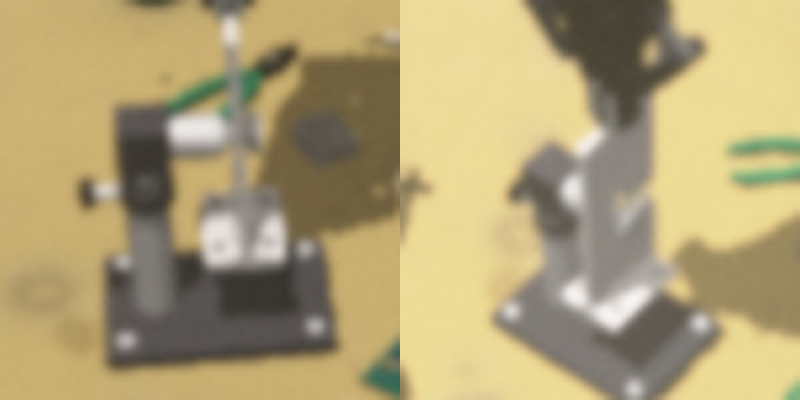

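In the side view the plate sits between the collar (left of it) and the head (right). Lateral force is just starting to show, so I'll back off 2 mm to compare.

Call:
apply_moves(
  targets=[
    [1, 0.05, 0, 0, 0],
    [1, 0.05, 0, 0, 0],
    [1, 0, 0, 0, 0],
    [1, 0, 0, 0, 0],
  ],
)

```text
time_s: 25.4
eef_pos: [550.5, 25.6, 188.4]
tool_rot: [[-0.302, 0.953, 0.0], [0.953, 0.302, -0.0], [-0.0, 0.0, -1.0]]
force: [-0.5, 0.7, -2.3]
finger_gap: 2.7
grasp_force: 59.0
```

```bash
python3 - <<'E'
from h import *
for i in range(4):
    s=bot.get_state(); eyes.get_image("side"); print(s["eef_pos"].round(2),s["force"].round(2),s["wrist_torque"].round(3))
E
```

```text
[550.52  25.62 188.43] [-0.52  0.72 -2.34] [0.238 0.132 0.034]
[550.56  25.64 188.44] [-0.34  0.61 -3.15] [ 0.283  0.068 -0.008]
[550.54  25.64 188.4 ] [ 0.18  1.11 -3.59] [0.228 0.173 0.032]
[550.55  25.63 188.42] [-0.5   0.69 -2.6 ] [ 0.227  0.046 -0.001]
```

Call:
apply_moves(
  targets=[
    [1, -0.05, 0, 0, 0],
    [1, -0.05, 0, 0, 0],
    [1, -0.05, 0, 0, 0],
    [1, 0, 0, 0, 0],
    [1, 0, 0, 0, 0],
  ],
)

```text
time_s: 26.1
eef_pos: [551.2, 23.1, 188.2]
tool_rot: [[-0.302, 0.953, -0.0], [0.953, 0.302, 0.0], [0.001, -0.0, -1.0]]
force: [-1.0, 1.6, -2.4]
finger_gap: 2.5
grasp_force: 58.7
```

```bash
python3 - <<'E'
from h import *
for i in range(4):
    s=bot.get_state(); eyes.get_image("side"); print(s["eef_pos"].round(2),s["force"].round(2),s["wrist_torque"].round(3))
E
```

```text
[551.2   23.05 188.21] [-1.04  1.63 -2.41] [0.604 0.201 0.029]
[551.21  23.04 188.22] [-0.53  1.78 -3.85] [ 0.686  0.199 -0.031]
[551.18  23.01 188.2 ] [-0.48  2.3  -4.26] [0.653 0.18  0.015]
[551.17  23.   188.19] [-1.07  2.59 -3.68] [ 0.599  0.211 -0.007]
```

Torque rises linearly, so the end wall was touched at about y=27.2. Centred in the notch is 1.5 mm back (y≈28.6), so I'll go back 5.9 mm from here.

Call:
apply_moves(
  targets=[
    [1, 0.1, 0, 0, 0],
    [1, 0.1, 0, 0, 0],
    [1, 0.095, 0, 0, 0],
    [1, 0, 0, 0, 0],
    [1, 0, 0, 0, 0],
  ],
)

```text
time_s: 26.8
eef_pos: [549.8, 28.3, 188.5]
tool_rot: [[-0.302, 0.953, 0.001], [0.953, 0.302, -0.001], [-0.001, 0.0, -1.0]]
force: [0.3, 0.2, -1.5]
finger_gap: 2.6
grasp_force: 59.2
```

```bash
cat > st.py <<'E'
from h import *
S=[]
for i in range(4):
    s=bot.get_state(); eyes.get_image("side"); S.append(np.r_[s["eef_pos"],s["force"],s["wrist_torque"]])
print(np.mean(S,0).round(2),s["time_s"])
E
python3 st.py
```

```text
[ 5.4973e+02  2.8290e+01  1.8843e+02  4.0000e-02  7.0000e-02 -1.8400e+00
  3.0000e-02 -0.0000e+00 -2.0000e-02] 26.95
```

Call:
apply_moves(
  targets=[
    [1, 0, 0, 0.05, 0],
    [1, 0, 0, 0.05, 0],
    [1, 0, 0, 0.05, 0],
    [1, 0, 0, 0.05, 0],
    [1, 0, 0, 0, 0],
    [1, 0, 0, 0, 0],
  ],
)

```text
time_s: 27.6
eef_pos: [549.5, 28.5, 184.2]
tool_rot: [[-0.302, 0.953, -0.0], [0.953, 0.302, -0.0], [0.0, -0.0, -1.0]]
force: [-0.1, -0.0, -1.6]
finger_gap: 2.4
grasp_force: 59.2
```

```bash
python3 st.py
```

```text
[ 5.4956e+02  2.8500e+01  1.8431e+02 -2.2000e-01  2.0000e-01 -2.2900e+00
 -1.0000e-02  2.0000e-02  2.0000e-02] 27.75
```

Torque is back to zero, and 4 mm down is free, so the pin is in the notch. I'll continue down.

Call:
apply_moves(
  targets=[
    [1, 0, 0, 0.05, 0],
    [1, 0, 0, 0.05, 0],
    [1, 0, 0, 0.05, 0],
    [1, 0, 0, 0.05, 0],
    [1, 0, 0, 0, 0],
    [1, 0, 0, 0, 0],
  ],
)

```text
time_s: 28.4
eef_pos: [549.5, 28.5, 180.2]
tool_rot: [[-0.302, 0.953, -0.0], [0.953, 0.302, 0.0], [0.0, -0.0, -1.0]]
force: [0.4, -0.0, -3.0]
finger_gap: 2.3
grasp_force: 59.2
```

Call:
apply_moves(
  targets=[
    [1, 0, 0, 0.05, 0],
    [1, 0, 0, 0.05, 0],
    [1, 0, 0, 0.05, 0],
    [1, 0, 0, 0.05, 0],
    [1, 0, 0, 0, 0],
    [1, 0, 0, 0, 0],
  ],
)

```text
time_s: 29.0
eef_pos: [549.5, 28.5, 176.3]
tool_rot: [[-0.302, 0.953, -0.0], [0.953, 0.302, 0.0], [0.0, -0.0, -1.0]]
force: [0.9, -0.6, -2.6]
finger_gap: 2.5
grasp_force: 59.2
```

Call:
apply_moves(
  targets=[
    [1, 0, 0, 0.05, 0],
    [1, 0, 0, 0.05, 0],
    [1, 0, 0, 0, 0],
    [1, 0, 0, 0, 0],
  ],
)

```text
time_s: 29.4
eef_pos: [549.5, 28.5, 174.2]
tool_rot: [[-0.302, 0.953, -0.0], [0.953, 0.302, -0.0], [0.0, -0.0, -1.0]]
force: [-0.4, 0.8, -2.5]
finger_gap: 2.5
grasp_force: 59.2
```

```bash
python3 st.py
```

```text
[ 5.4953e+02  2.8500e+01  1.7431e+02 -3.2000e-01  1.3000e-01 -2.3500e+00
  1.0000e-02 -3.0000e-02  1.0000e-02] 29.55
```

Call:
apply_moves(
  targets=[
    [1, 0, 0, 0.05, 0],
    [1, 0, 0, 0, 0],
    [1, 0, 0, 0, 0],
  ],
)

```text
time_s: 29.9
eef_pos: [549.5, 28.5, 173.3]
tool_rot: [[-0.302, 0.953, -0.0], [0.953, 0.302, 0.0], [0.0, -0.0, -1.0]]
force: [-0.4, 0.0, -2.0]
finger_gap: 2.7
grasp_force: 59.2
```

Call:
apply_moves(
  targets=[
    [1, 0, 0, 0.035, 0],
    [1, 0, 0, 0, 0],
    [1, 0, 0, 0, 0],
  ],
)

```text
time_s: 30.2
eef_pos: [549.6, 28.5, 172.7]
tool_rot: [[-0.302, 0.953, 0.0], [0.953, 0.302, 0.0], [-0.0, 0.0, -1.0]]
force: [0.4, -0.3, -2.3]
finger_gap: 2.5
grasp_force: 59.3
```

```bash
python3 st.py
```

```text
[ 5.4963e+02  2.8500e+01  1.7269e+02  2.9000e-01  1.2000e-01 -1.9700e+00
 -1.0000e-02  0.0000e+00  3.0000e-02] 30.35
```

Contact is just beginning. Two more small steps.

Call:
apply_moves(
  targets=[
    [1, 0, 0, 0.03, 0],
    [1, 0, 0, 0, 0],
    [1, 0, 0, 0, 0],
  ],
)

```text
time_s: 30.7
eef_pos: [550.0, 28.5, 172.5]
tool_rot: [[-0.302, 0.953, 0.001], [0.953, 0.302, 0.0], [-0.0, 0.001, -1.0]]
force: [0.9, 0.3, 2.3]
finger_gap: 2.1
grasp_force: 59.9
```

```bash
python3 st.py
```

```text
[5.4994e+02 2.8540e+01 1.7245e+02 2.6000e-01 2.0000e-02 2.3000e+00
 6.0000e-02 0.0000e+00 0.0000e+00] 30.85
```

Seated: the pin carries the weight plus about 2 N. I'll ease up a touch, open slowly, and retreat upward.

Call:
apply_moves(
  targets=[
    [1, 0, 0, -0.02, 0],
    [1, 0, 0, 0, 0],
    [1, 0, 0, 0, 0],
    [1, 0, 0, 0, 0],
  ],
  force=20,
)

```text
time_s: 31.3
eef_pos: [549.6, 28.5, 172.5]
tool_rot: [[-0.302, 0.953, 0.0], [0.953, 0.302, 0.0], [-0.0, 0.0, -1.0]]
force: [-0.1, -0.5, 1.8]
finger_gap: 2.4
grasp_force: 60.0
```

Call:
apply_moves(
  targets=[
    [0.93, 0, 0, 0, 0],
    [0.9, 0, 0, 0, 0],
    [0.88, 0, 0, 0, 0],
    [0.85, 0, 0, 0, 0],
    [0.82, 0, 0, 0, 0],
    [0.8, 0, 0, 0, 0],
    [0.75, 0, 0, 0, 0],
    [0.7, 0, 0, 0, 0],
    [0.6, 0, 0, 0, 0],
    [0.6, 0, 0, 0, 0],
    [0.6, 0, 0, 0, 0],
  ],
)

```text
time_s: 32.4
eef_pos: [549.6, 28.5, 172.4]
tool_rot: [[-0.302, 0.953, 0.0], [0.953, 0.302, 0.0], [0.0, 0.0, -1.0]]
force: [0.4, -0.0, -0.5]
finger_gap: 34.2
grasp_force: 0.0
```

```bash
python3 - <<'E'
from h import *
s=bot.get_state();im=eyes.get_image("wrist");b=eyes.get_image("side");d=eyes.get_image("scene")
print(s["eef_pos"].round(1),s["force"].round(1),s["finger_gap"],s["time_s"])
cv2.imwrite("pics/v6.png",np.hstack([im[100:384,130:400,::-1],np.hstack([cv2.resize(x[:,:,::-1],(264,284),interpolation=cv2.INTER_CUBIC) for x in (b[180:255,200:270],d[155:230,195:265])])]))
E
```

```text
[549.6  28.5 172.4] [ 0.4 -0.  -0.5] 34.1659397766809 32.4
```

View pics/v6.png

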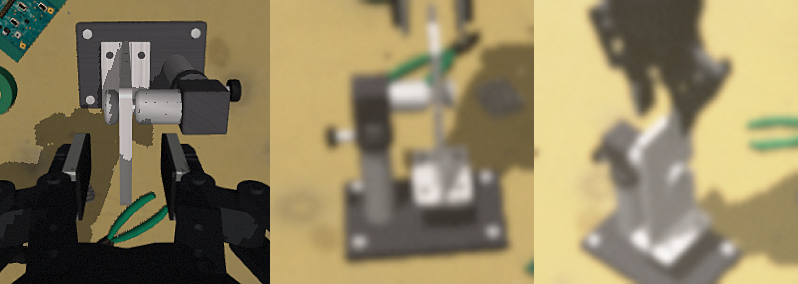

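The bracket hangs upright between head (107,105) and collar (158,105), clear of both fingers. I'll retreat straight up and hand in. Note that this was an 11th picture, one over the viewing limit; I won't view any more.

Call:
apply_moves(
  targets=[
    [0.6, 0, 0, -0.3, 0],
    [0.6, 0, 0, -0.6, 0],
    [0.6, 0, 0, -1, 0],
    [0.6, 0, 0, -1, 0],
    [0.6, 0, 0, -1, 0],
    [0.6, 0, 0, -1, 0],
    [0.6, 0, 0, -1, 0],
    [0.6, 0, 0, -1, 0],
    [0.6, 0, 0, 0, 0],
    [0.6, 0, 0, 0, 0],
    [0.6, 0, 0, 0, 0],
    [0.6, 0, 0, 0, 0],
    [0.6, 0, 0, 0, 0],
    [0.6, 0, 0, 0, 0],
  ],
)

```text
time_s: 33.95
eef_pos: [549.3, 28.5, 309.9]
tool_rot: [[-0.302, 0.953, -0.001], [0.953, 0.302, -0.0], [0.0, -0.001, -1.0]]
force: [0.1, 1.3, 0.4]
finger_gap: 33.8
grasp_force: 0.0
```

```bash
python3 - <<'E'
from h import *
p=cv2.imread("pics/v6.png")[:,270:534]
b=cv2.resize(eyes.get_image("side")[180:255,200:270,::-1],(264,284),interpolation=cv2.INTER_CUBIC)
a=[(x[60:200,120:230].min(2)) for x in (p,b)]
print("mean diff of bracket region vs before retreat",np.abs(a[0].astype(int)-a[1]).mean())
s=bot.get_state();print(s["eef_pos"].round(1),s["force"].round(1),s["time_s"])
print(bot.close_job())
E
```

```text
mean diff of bracket region vs before retreat 5.847012987012987
[549.3  28.5 310. ] [-0.5  0.3  0.2] 34.0
the job is handed in; nothing more can be done
None
```

The slotted bracket hangs upright and free on the grey stand's pin, the other bracket was left untouched, and the job was handed in at 34.0 s; I did view 11 pictures against the limit of 10.

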